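# Check both springs of a line-laser tilt plate

## Robot

A 6-joint arm with a two-finger parallel gripper is mounted at the origin on a cart in front of the work surface, level with it; the furniture and walls round the work are solid. World frame = base frame: x ahead of the robot, y to its left, z up, the work surface at z = 0. Lengths are in mm, angles in degrees, forces in N, time in s.
With the tool pointing down it reaches from about 300 to 850 mm from the base axis. Payload 4.2 kg.
Tool frame: the origin (TCP) lies midway between the tips of the shut fingers; the grasp point (between the pads) lies env.hold_point_z behind it (env.hold_point_z is the distance from the TCP to the grasp point, in mm); z points along the fingers, y is the line along which they close (so a half turn about z gives the same grasp; the last joint's range is limited). The gripper opens to 91 mm and grips with 3 to 60 N. Pads are 32 mm wide; open, the fingers measure 118 mm over their backs; the gripper's body (76 mm by 178 mm) begins 60 mm behind the grasp point.
Start: joints at [73.682, 18.312, 89.639, -0, 72.044, -1.146], TCP at [150.489, 554.974, 213.976] pointing down, gripper open.
Joint ranges: [-177.97, 177.97], [-48.28, 115.42], [12.27, 149.76], [-77.06, 257.06], [2.81, 150.46], [-146.56, 146.56]. Speed limits (degrees/s): [147.25, 147.25, 180, 180, 180, 180].

## Interface

Orientations are given as [roll, pitch, yaw] about the fixed x, y, z axes, in that order (R = Rz(yaw) Ry(pitch) Rx(roll)).
In Python, from workcell import env, viewer, spotter gives the robot as it stands.
- The arm moves only by the tool apply_moves, never from a script. Its arguments are lists of equal length, an entry for each row: "delta_pos": the shift along the world's x, y, z normalised to -1 to 1, where 1 is 120 mm, a list of three; "rot": the turn, a rotation vector about the world's x, y, z normalised to -1 to 1, where 1 is 1.5 rad, a list of three; "hand": the opening, from 0 (shut) to 1 (fully open). A call has 1 to 10 rows; each row is the pose to reach, as a shift and turn from the pose commanded when the call began; what a row does not reach only later rows make up. A row lasts 1/12 s, in which the tool goes at most 41.7 mm and 7.16 degrees, less where a joint would pass 70% of its speed; a pose out of reach is approached as far as the arm can. A call with a number of a shift or a turn outside -1 to 1 is refused whole. A call with a gripper value outside its range is refused whole. The fingers move at their own pace and stop on an object; "newtons" is the grip in N (left out, the last holds). Time passes only in rows, so rows that repeat a pose let the fingers close. It gives the time, the measured TCP pose, the force, the opening and the grip force at its end, in the units of the state.
- env.state(): the state, without advancing time (a new reading comes with each control period).
- viewer.grab_frame(name): name is "side" or "top" or "wrist"; returns a dict with "pixels" (400x640x3 uint8, red, green, blue), "camera_matrix" (3x3 intrinsics, pixels), "k1" (the pictures are not rectified: a ray, as slopes to the right and down, at radius r is drawn at 1 + k1 r^2 times it, then the intrinsics apply), "R" (3x3) and "t" (3): a world point X has camera coordinates R X + t; the wrist camera has in their place "mount" (4x4, takes a point from camera to tool coordinates, whose origin is the TCP and whose axes are the flange's). Camera axes: x right, y down, z forward; pixel columns grow to the right and rows downward; lengths in mm; the calibration is good to about 2 mm. A picture is of the moment at which its call begins: read the wrist's pose just before it. There is no depth.
- env.job_done(): hands the job in; it is judged then, once.
Trained networks look in a picture, given as the dict that the camera call returned (one of the last four; its "shot" number tells which), for a name from the list of things; names that differ only in an ending like _2 or _b are one class to them, and where a whole thing is asked for, a point or a joint stands for the part that bears it (a point fixed in the world has none). Each returns a list of dicts, best first, with "score" (0 to 1); they miss things now and then, are a little off and sometimes report something else, mostly with a low value. They report only what shows in the picture. A call takes as long as a camera call.
- spotter.trace(picture, query): "mask" (400x640 bool, what is visible of it) and "box" ([centre column, centre row, width, height] in pixels, round what is visible of it).
- spotter.landmark_of(picture, query): "position" ([column, row] in pixels: a listed point, or the origin of a listed thing).
The state is a dict: "time_s": time; "qpos": joint angles; "qvel": joint speeds; "effort": joint torques, N m; "ee_pos": TCP position; "ee_rot": TCP orientation; "force": force on the tool from outside, world axes, zero at the start; "torque": the same for the moment, N m; "gripper_width": finger opening in mm; "gripper_force": force on a finger pad.
Only numpy, scipy, OpenCV 4.12 (cv2) and the standard library are available. Lean on these libraries where they do the work, as an engineer would, in place of code of your own. Each camera call takes 0.05 s, during which the arm holds its last target. There are 200 camera calls.

## Task

Check the springs of the line-laser tilt plate: with the fingertips press down the blue corner pad until the black pointer stands in the red band on the left of the scale, keep it there for about a second without pushing clearly past the band, and let the plate spring back level. Then do the same with the yellow corner pad and the red band on the right. Only press the pads: leave the pointer alone, and neither shift nor pick up the things standing round the fixture.

Things in the scene. Friction and masses are not known exactly. Their poses are not given: they have to be found in the camera images.
- tilt_base: Fixed dark steel foot, 130 x 200 x 12 mm; origin under its centre, on the table. x points away from the robot, y to the robot's left along the plate; turned up to 0.3 rad. An aluminium plate (96 x 200 x 8 mm) rocks on it about an axis along x, 60 mm above the origin. A white scale stands at x = +58 mm (post to +64 mm), facing the robot, 132 mm wide, top 222 mm above the table.
- tilt_plate (a joint): Tilt of the plate (rad): 0 = level, held by springs; positive = left (blue, +y) side down and pointer leaning left; negative = right (yellow) side down, pointer leaning right. Stops at +-0.38. Spring 3.4 N m/rad: about 4 N at the pad and 8 mm down at the pad's centre for each 0.1 rad. Returns to level by itself when let go.
- blue_pad (a point): Blue square press pad, 36 x 36 x 5 mm, on the plate's left corner nearest the robot; this point is the centre of its top face, 70 mm above the table when level, at x = -38, y = +80 mm in the base's frame. Its axes tilt with the plate.
- yellow_pad (a point): Yellow square press pad, the same, on the plate's right corner nearest the robot, at x = -38, y = -80 mm in the base's frame when level.
- pointer_tip (a point): Upper tip of the black pointer, a needle 5 mm wide that stands up from the far edge of the plate in front of the scale (x = +50 mm in the base's frame) and must not be touched; 140 mm from the tilt axis; moves 14 mm sideways for each 0.1 rad of tilt.
- left_band (a joint): Where the left red band (14 mm wide, 36 mm high) is set on the scale, as the tilt angle (rad, same sign as the plate's tilt) at which the pointer stands at the band's middle: +0.12 to +0.26, different each time.
- left_band_mark (a point): The place of the pointer's tip when the pointer stands at the middle of the left red band. Its y axis runs along the scale, to the left.
- right_band (a joint): The same for the right red band: -0.26 to -0.12, set independently.
- right_band_mark (a point): The place of the pointer's tip when the pointer stands at the middle of the right red band. Its y axis runs along the scale, to the left.
- screw_box_a: Bystander: loose green card screw box, 51 x 71 x 46 mm, left of the fixture; origin under its centre.
- filler_tub: Bystander: loose white filler tub with brown lid, 67 mm across, 53 mm high, right of the fixture; origin under its centre.
- knob_a: Bystander: loose white drawer knob, 30 mm across, 28 mm high, between robot and fixture; origin under its centre.

How it is judged (in metres and radians):
On the way, in this order (a step that is already met when the one before it is completed fails the run):
1. the fingers hold the blue pad down with the pointer in the left red band for 0.5 s (distance between pointer_tip and left_band_mark below 0.0085 m and contact force between the fingers and tilt_plate_c0 above 0.5 N), for 0.5 s.
2. the blue pad is let go and the plate is level again (value of joint tilt_plate between -0.03 and 0.03 rad and contact force between the fingers and tilt_base below 0.1 N), for 0.2 s.
3. the fingers hold the yellow pad down with the pointer in the right red band for 0.5 s (distance between pointer_tip and right_band_mark below 0.0085 m and contact force between the fingers and tilt_plate_c1 above 0.5 N), for 0.5 s.
At the end, for the whole second after the job is handed in: The plate is level (within 0.03 rad) and still, and the screw box, tub and knob stand upright within 20 mm of where they were. On the way the pointer tip was within 8.5 mm of each red band's middle for 0.5 s, left band first, with the fingers on the matching pad (value of joint tilt_plate between -0.03 and 0.03 rad and velocity of joint tilt_plate between -0.05 and 0.05 rad/s and distance of each of screw_box_a, filler_tub, knob_a from where it was at the start of the episode below 0.02 m and angle between each of screw_box_a, filler_tub, knob_a's own z axis and vertical below 0.2 rad and linear speed of each of screw_box_a, filler_tub, knob_a below 0.02 m/s); the robot touches nothing.
It fails at once if the pointer goes more than 14 mm beyond the middle of the left red band (y of pointer_tip in the frame of left_band_mark above 0.014 m).
It fails at once if the pointer goes more than 14 mm beyond the middle of the right red band (y of pointer_tip in the frame of right_band_mark below -0.014 m).
It fails at once if the robot touches the pointer (contact force between any of the fingers, the arm and tilt_plate_c2 above 0.5 N or contact force between any of the fingers, the arm and tilt_plate_c3 above 0.5 N or contact force between any of the fingers, the arm and tilt_plate_c4 above 0.5 N).
It fails at once if the screw box, tub or knob is shifted more than 20 mm, picked up or tipped (distance of any of screw_box_a, filler_tub, knob_a from where it was at the start of the episode above 0.02 m or angle between any of screw_box_a, filler_tub, knob_a's own z axis and vertical above 0.3 rad).
It also fails if it takes over 51 s, if anything falls off the work surface, if the arm or the gripper's body presses on something with over 40 N, if the wrist force passes 120 N, or if a joint passes its speed limit or range.

## Working session

There is one attempt and no reset: what is moved stays moved. The work goes in short steps, Python scripts to look and compute and a tool call to move; the robot and the scene stay as the last step left them, time stands still between calls to the robot, and variables do not carry over. Pictures are saved under pics/ and viewed, at most 10 in all, crops included, and the job is handed in when it is done.

Besides the shell and the picture viewer there is one more tool, called after "Request:" by a JSON object that holds its "op" and its "data". apply_moves: Moves the arm, as the interface text tells. Its arguments: {"type":"object","properties":{"delta_pos":{"type":"array"},"rot":{"type":"array"},"hand":{"type":"array"},"newtons":{"type":"number"}},"required":["delta_pos","rot","hand"]}

```bash
mkdir -p pics
cat > h.py <<'E'
import numpy as np, cv2
from workcell import env, viewer, spotter
from scipy.optimize import least_squares
def proj(f,X):
    c=np.atleast_2d(X)@np.array(f["R"]).T+np.array(f["t"]).ravel()
    s=c[:,:2]/c[:,2:]; s=s*(1+f["k1"]*(s**2).sum(1,keepdims=True))
    K=np.array(f["camera_matrix"]); return s@K[:2,:2].T+K[:2,2]
def tri(fs,ps,x0=(500,0,50)):
    r=least_squares(lambda X:np.concatenate([(proj(f,X)[0]-p) for f,p in zip(fs,ps)]),x0)
    return r.x, np.abs(r.fun).max()
def save(f,n): cv2.imwrite(f"pics/{n}.png",np.ascontiguousarray(f["pixels"][:,:,::-1]))
E
cat > a.py <<'E'
from h import *
s=viewer.grab_frame("side");t=viewer.grab_frame("top")
cv2.imwrite("pics/a.png",np.vstack([s["pixels"],t["pixels"]])[:,:,::-1])
save(s,"s");save(t,"t")
for q in ["tilt_base","blue_pad","yellow_pad","pointer_tip","left_band_mark","right_band_mark","screw_box_a","filler_tub","knob_a"]:
    a=spotter.landmark_of(s,q)[:1];b=spotter.landmark_of(t,q)[:1]
    print(q,[(np.round(z[0]["position"],1),round(z[0]["score"],2)) if z else None for z in(a,b)], end=' ')
    if a and b: print(*[np.round(v,1) for v in tri([s,t],[a[0]["position"],b[0]["position"]])])
    else: print()
for f in(s,t): print(np.round(-np.array(f["R"]).T@np.array(f["t"]).ravel()))
print(env.hold_point_z, env.state())
E
python3 a.py
```

```text
tilt_base [(array([322.8, 265.8]), 0.65), (array([322.4, 202.6]), 0.6)] [5.303e+02 4.700e+00 2.000e-01] 0.8
blue_pad [(array([294. , 219.3]), 0.71), (array([287.6, 204.8]), 0.58)] [518.4  87.3  76.5] 0.8
yellow_pad [(array([321.6, 258.9]), 0.78), (array([349.2, 225.8]), 0.79)] [475.5 -60.2  72.5] 0.5
pointer_tip [(array([351.9, 173. ]), 0.98), (array([331.5, 171.8]), 0.88)] [585.6 -11.2 197.1] 0.6
left_band_mark [(array([276.6, 284.4]), 0.2), None] 
right_band_mark [(array([357.3, 180.3]), 0.54), (array([346.1, 175.7]), 0.37)] [576.4 -40.7 195.2] 0.5
screw_box_a [(array([285.2, 222.1]), 0.82), (array([244.8, 192.6]), 0.85)] [556.5 194.2   9.3] 2.0
filler_tub [(array([356.2, 321.3]), 0.65), (array([389.7, 230.5]), 0.73)] [ 468.  -167.8    3.5] 0.7
knob_a [(array([274. , 287.6]), 0.58), (array([391. , 231.7]), 0.64)] [ 392.5 -110.6   78.5] 29.8
[  14. -673.  577.]
[ 454.   27. 1188.]
18.8 {'time_s': 1.0, 'qpos': array([ 7.36818805e+01,  1.83101907e+01,  8.96406957e+01, -2.56060283e-04,
        7.20440169e+01, -1.14696466e+00]), 'qvel': array([-0.05364597, -0.02438597, -0.02945487, -0.01730973, -0.04350001,
        0.001557  ]), 'effort': array([-4.35926113e-04, -4.12365174e+01, -2.32227463e+01,  7.27659836e-02,
        3.79351771e-02, -8.87509628e-06]), 'ee_pos': array([150.49012246, 554.95710333, 213.98156541]), 'ee_rot': array([1.79994909e+02, 3.45568207e-04, 1.64828924e+02]), 'force': array([ 0.37618887, -0.67435489, -0.17261946]), 'torque': array([ 0.01972304, -0.05476654,  0.02791616]), 'gripper_force': 0.0, 'gripper_width': 90.90911947913109}
```

Run:
```python
import cv2
s=cv2.imread("pics/s.png");t=cv2.imread("pics/t.png")
a=cv2.resize(s[130:350,200:440],None,fx=2.4,fy=2.4,interpolation=2)[:, :]
cv2.imwrite("pics/s2.png",a)
cv2.imwrite("pics/t2.png",cv2.resize(t[120:280,220:430],None,fx=3.5,fy=3.5,interpolation=2))
```

```text
(no output)
```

View pics/s2.png

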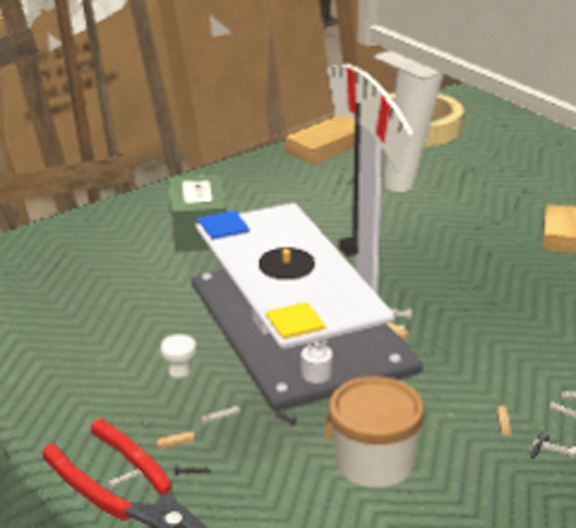

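View pics/t2.png

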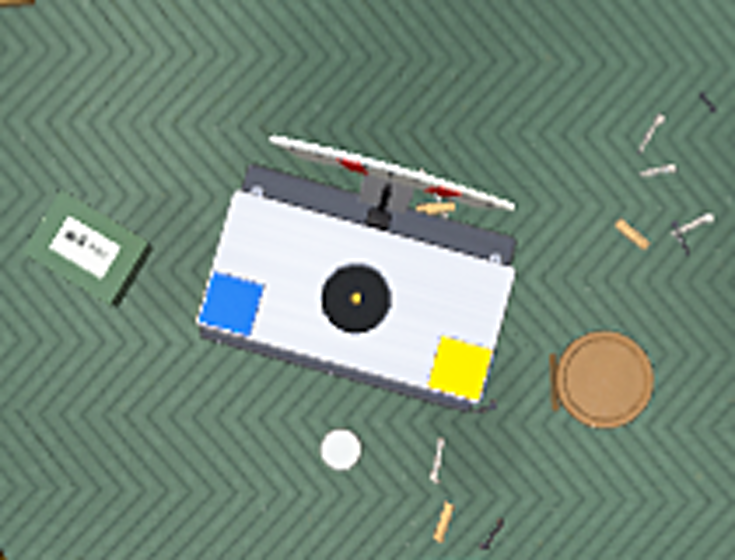

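Side view: the blue pad is at about (293,223), yellow at (323,263), red bands at about (347,167) and (360,179), and the pointer is upright. The top view agrees. Next I fit the base pose and the band angles from the colours.

```bash
cat >> h.py <<'E'
def blobs(f,col,roi,n=1):
    p=f["pixels"].astype(int); r,g,b=p[...,0],p[...,1],p[...,2]
    m={"blue":(b>150)&(r<90),"yellow":(r>200)&(g>180)&(b<90),"red":(r>130)&(g<80)&(b<80)}[col]
    k=np.zeros(m.shape,bool);k[roi[1]:roi[3],roi[0]:roi[2]]=1
    N,l,st,c=cv2.connectedComponentsWithStats((m&k).astype(np.uint8))
    o=sorted(range(1,N),key=lambda i:-st[i,4])[:n]
    return sorted([(c[i][0],c[i][1],st[i,4]) for i in o])
def ray(f,p):
    K=np.array(f["camera_matrix"]);k=f["k1"];s=np.linalg.solve(K[:2,:2],np.array(p)-K[:2,2]);d=s.copy()
    for _ in range(20): d=s/(1+k*(d@d))
    R=np.array(f["R"]);return -R.T@np.array(f["t"]).ravel(), R.T@np.array([d[0],d[1],1])
def b2w(B,X):
    c,s=np.cos(B[2]),np.sin(B[2]);X=np.atleast_2d(X)
    return np.c_[B[0]+c*X[:,0]-s*X[:,1],B[1]+s*X[:,0]+c*X[:,1],X[:,2]]
def onplane(f,p,B,xp):
    o,d=ray(f,p);n=np.array([np.cos(B[2]),np.sin(B[2]),0]);
    X=o+d*((xp-n@(o-[B[0],B[1],0]))/(n@d));e=np.array([-np.sin(B[2]),np.cos(B[2])])
    return e@(X[:2]-B[:2]),X[2]
E
cat > b.py <<'E'
from h import *
s=viewer.grab_frame("side");t=viewer.grab_frame("top");RS=(260,140,460,300);RT=(260,140,400,250)
P=[]
for f,r in((s,RS),(t,RT)):
    for c,X in(("blue",(-38,80,70)),("yellow",(-38,-80,70))): 
        b=blobs(f,c,r)[0];P.append((f,b[:2],X))
res=least_squares(lambda B:np.concatenate([proj(f,b2w(B,X))[0]-p for f,p,X in P]),(530,5,-.27))
B=res.x;print("B",B,np.round(res.fun,2))
for c,i in(("blue",0),("yellow",1)): print(c,tri([s,t],[P[i][1],P[i+2][1]]), b2w(B,P[i][2]))
for f,r in((s,RS),(t,RT)):
    for b in blobs(f,"red",r,2):
        y,z=onplane(f,b[:2],B,57);print("red",np.round(b,1),round(y,1),round(z,1),"ang",np.arctan2(y,z-60))
w=viewer.grab_frame("wrist");print(np.round(w["mount"],3),w["camera_matrix"],w["k1"])
E
python3 b.py
```

```text
B [ 5.31692592e+02  3.16220822e+00 -2.52248525e-01] [ 0.31 -1.01  0.19 -1.42  0.39  0.69  0.48  0.78]
blue (array([515.90133161,  91.75351955,  66.55842326]), np.float64(0.33378817272949846)) [[514.86170847  90.11461685  70.        ]]
yellow (array([476.11967627, -63.51057482,  65.79201479]), np.float64(0.29713180088322133)) [[474.92859549 -64.82197175  70.        ]]
red [346.1 166.7  46. ] 25.5 200.0 ang 0.18020196569619207
red [359.2 179.1  52. ] -31.3 197.0 ang -0.2245928630852448
red [319. 166.   3.] 28.3 212.7 ang 0.18338579683270306
red [346.5 173.8   4. ] -30.8 213.1 ang -0.19860975487966648
[[-1.00000e-03 -9.69000e-01 -2.47000e-01  6.95750e+01]
 [ 1.00000e+00 -0.00000e+00 -1.00000e-03 -7.17000e-01]
 [ 1.00000e-03 -2.47000e-01  9.69000e-01 -1.72179e+02]
 [ 0.00000e+00  0.00000e+00  0.00000e+00  1.00000e+00]] [[316.80554157   0.         319.50685319]
 [  0.         316.80554157 196.61772089]
 [  0.           0.           1.        ]] -0.06240353682331986
```

Request:
{"op": "apply_moves", "data": {"delta_pos": [[0.17, -0.3, 0.1], [0.34, -0.6, 0.1], [0.51, -0.89, 0.1], [0.51, -0.89, 0.1]], "rot": [[0, 0, 0], [0, 0, 0], [0, 0, 0], [0, 0, 0]], "hand": [0, 0, 0, 0]}}

```text
time_s: 1.48
ee_pos: [213.7, 442.6, 226.2]
ee_rot: [-179.8, 0.1, 164.6]
force: [-0.4, -0.9, 0.2]
gripper_width: 67.3
gripper_force: 0.0
```

Request:
{"op": "apply_moves", "data": {"delta_pos": [[0.17, -0.3, 0], [0.34, -0.6, 0], [0.51, -0.89, 0], [0.51, -0.89, 0]], "rot": [[0, 0, 0], [0, 0, 0], [0, 0, 0], [0, 0, 0]], "hand": [0, 0, 0, 0]}}

```text
time_s: 1.82
ee_pos: [274.9, 336.5, 226.1]
ee_rot: [-179.9, 0.1, 164.5]
force: [0.2, 1.0, -0.3]
gripper_width: 41.2
gripper_force: 0.0
```

Request:
{"op": "apply_moves", "data": {"delta_pos": [[0.17, -0.3, 0], [0.34, -0.6, 0], [0.51, -0.89, 0], [0.51, -0.89, 0]], "rot": [[0, 0, 0], [0, 0, 0], [0, 0, 0], [0, 0, 0]], "hand": [0, 0, 0, 0]}}

```text
time_s: 2.15
ee_pos: [336.7, 230.1, 226.2]
ee_rot: [-179.9, 0.2, 164.4]
force: [-0.2, 0.5, 0.5]
gripper_width: 14.1
gripper_force: 0.0
```

Request:
{"op": "apply_moves", "data": {"delta_pos": [[0.17, -0.3, 0], [0.34, -0.6, 0], [0.51, -0.89, 0], [0.51, -0.89, 0]], "rot": [[0, 0, 0], [0, 0, 0], [0, 0, 0], [0, 0, 0]], "hand": [0, 0, 0, 0]}}

```text
time_s: 2.48
ee_pos: [398.5, 123.7, 226.2]
ee_rot: [-179.9, 0.2, 164.4]
force: [0.8, 0.6, 0.4]
gripper_width: 0.4
gripper_force: 0.0
```

Request:
{"op": "apply_moves", "data": {"delta_pos": [[0.17, -0.3, 0], [0.34, -0.6, 0], [0.5, -0.87, 0], [0.5, -0.87, 0], [0.5, -0.87, 0], [0.5, -0.87, 0], [0.5, -0.87, 0], [0.5, -0.87, 0]], "rot": [[-0.02, -0.075, 0], [-0.04, -0.15, 0], [-0.06, -0.225, 0], [-0.08, -0.3, 0], [-0.1, -0.375, 0], [-0.116, -0.45, 0], [-0.116, -0.45, 0], [-0.116, -0.45, 0]], "hand": [0, 0, 0, 0, 0, 0, 0, 0]}}

```text
time_s: 3.15
ee_pos: [452.8, 24.5, 224.1]
ee_rot: [179.4, 39.8, 164.8]
force: [0.3, -0.6, -0.1]
gripper_width: 0.3
gripper_force: 0.0
```

```bash
cat >> h.py <<'E'
from scipy.spatial.transform import Rotation as Rot
def wrist():
    st=env.state();w=viewer.grab_frame("wrist")
    T=np.eye(4);T[:3,:3]=Rot.from_euler("xyz",st["ee_rot"],degrees=True).as_matrix();T[:3,3]=st["ee_pos"]
    C=np.linalg.inv(T@np.array(w["mount"]));w["R"]=C[:3,:3];w["t"]=C[:3,3];return w
E
python3 - <<'E'
from h import *
st=env.state();print(st["ee_pos"],st["ee_rot"],st["force"],st["gripper_width"],st["qpos"])
B=[531.7,3.16,-.2522]
w=wrist();save(w,"w1")
for c in("blue","yellow"):print(c,blobs(w,c,(0,0,640,400)),proj(w,b2w(B,(-38,80 if c=="blue" else -80,70))))
for b in blobs(w,"red",(0,0,640,400),4):
    y,z=onplane(w,b[:2],B,57);print(np.round(b),y,z,np.arctan2(y,z-60))
E
```

```text
[452.75107398  24.45744051 224.10987141] [179.42721522  39.79620704 164.76461628] [ 0.32773886 -0.58161389 -0.09710555] 0.3347071282414436 [ 15.05010179  -8.01309432 130.34715459 -41.8392565   28.09547545
 -27.60941894]
blue [(np.float64(401.8658064516129), np.float64(116.57806451612903), np.int32(775))] [[400.23942831 119.35819028]]
yellow [(np.float64(218.94117647058823), np.float64(108.70588235294117), np.int32(17))] [[237.61484926 121.05128563]]
```

View pics/w1.png

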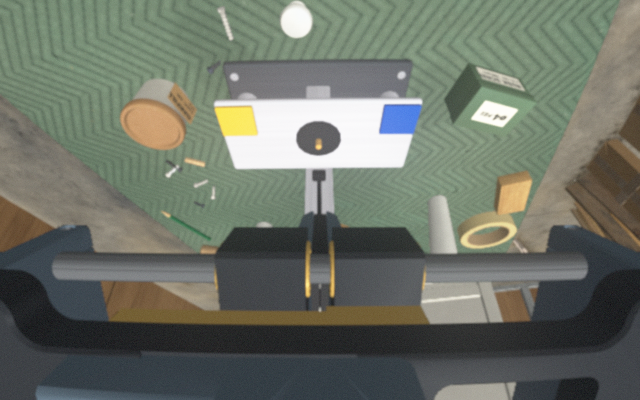

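Wrist view: the gripper hides the scale, with the pads at about (237,121) and (400,119). The side camera, referenced to the level pointer, will do for the bands.

```bash
cat > c.py <<'E'
from h import *
B=np.array([531.7,3.16,-.2522])
def look(n):
    s=viewer.grab_frame("side")
    for b in blobs(s,"red",(320,140,460,220),2): 
        y,z=onplane(s,b[:2],B,57);print("red",np.round(b,1),round(y,1),round(z,1),round(np.arctan2(y,z-60),3))
    l=spotter.landmark_of(s,"pointer_tip")[:1]
    if l:
        y,z=onplane(s,l[0]["position"],B,50);print("tip",np.round(l[0]["position"],1),round(l[0]["score"],2),round(y,1),round(z,1),"ang",round(np.arctan2(y,z-60),3))
    cv2.imwrite(f"pics/{n}.png",cv2.resize(s["pixels"][140:300,270:470],None,fx=3.5,fy=3.5,interpolation=2)[:,:,::-1])
    return s
E
python3 - <<'E'
from c import *
s=look("c1");t=viewer.grab_frame("top")
for a in(.12,.18,.24,-.12,-.18,-.24): print(a, proj(s,b2w(B,(50,140*np.sin(a),60+140*np.cos(a)))), proj(s,b2w(B,(57,140*np.sin(a),60+140*np.cos(a)))))
print("tip0",proj(s,b2w(B,(50,0,200))))
l=spotter.landmark_of(t,"pointer_tip")[:1]; print(l and l[0]["position"],proj(t,b2w(B,(50,0,200))))
w=viewer.grab_frame("wrist")
E
```

```text
red [346.2 166.6  44. ] 25.3 200.4 0.178
red [359.1 179.2  51. ] -31.2 196.7 -0.224
tip [353.9 173.4] 0.81 -22.9 206.4 ang -0.155
0.12 [[344.75918339 169.37862477]] [[348.03732239 168.81333372]]
0.18 [[342.93202775 168.43334877]] [[346.18967017 167.87471566]]
0.24 [[341.14903316 167.75222703]] [[344.38591328 167.19956936]]
-0.12 [[352.37212089 175.82772981]] [[355.72773151 175.22896369]]
-0.18 [[354.31306033 178.10166383]] [[357.68643945 177.49285707]]
-0.24 [[356.25226762 180.63281332]] [[359.64258856 180.01333325]]
tip0 [[348.51947101 172.06954426]]
[333.2, 173.1] [[331.00798989 173.72227575]]
```

View pics/c1.png

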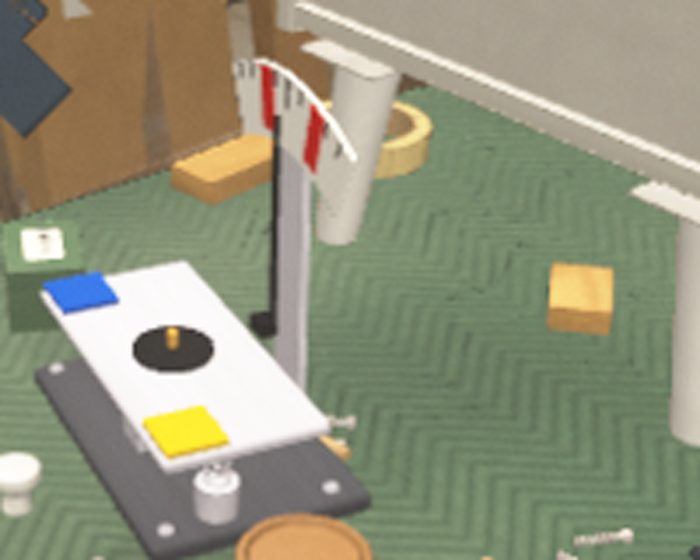

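Request:
{"op": "apply_moves", "data": {"delta_pos": [[0.12, 0.13, 0], [0.25, 0.27, 0], [0.38, 0.4, 0], [0.51, 0.55, -0.1], [0.51, 0.55, -0.3], [0.51, 0.55, -0.5], [0.51, 0.55, -0.75], [0.51, 0.55, -0.95], [0.51, 0.55, -0.95], [0.51, 0.55, -0.95]], "rot": [[0.02, 0.075, 0], [0.04, 0.15, 0], [0.06, 0.225, 0], [0.08, 0.3, 0], [0.1, 0.375, 0], [0.116, 0.45, 0], [0.116, 0.45, 0], [0.116, 0.45, 0], [0.116, 0.45, 0], [0.116, 0.45, 0]], "hand": [0, 0, 0, 0, 0, 0, 0, 0, 0, 0]}}

```text
time_s: 4.28
ee_pos: [516.4, 89.2, 111.2]
ee_rot: [-180.0, -0.2, 164.8]
force: [0.4, 0.2, 0.2]
gripper_width: 0.5
gripper_force: 0.0
```

Run:
```python
from c import *
w=wrist();save(w,"w2");b=blobs(w,"blue",(0,0,640,400));print(b)
if b:
    for z in (67,70):
        o,d=ray(w,b[0][:2]);print(o+d*(z-o[2])/d[2])
s=look("c2");print(env.state()["ee_rot"])
```

```text
[(np.float64(320.570826306914), np.float64(205.11888701517705), np.int32(1186))]
[508.4379911   91.05038828  67.        ]
[507.62247095  91.26764091  70.        ]
red [346.2 166.6  44. ] 25.3 200.4 0.178
red [359.2 179.1  52. ] -31.3 197.0 -0.225
tip [348.1 170.6] 0.89 1.9 202.3 ang 0.014
[179.89098798   0.20523545 164.83752877]
```

View pics/w2.png

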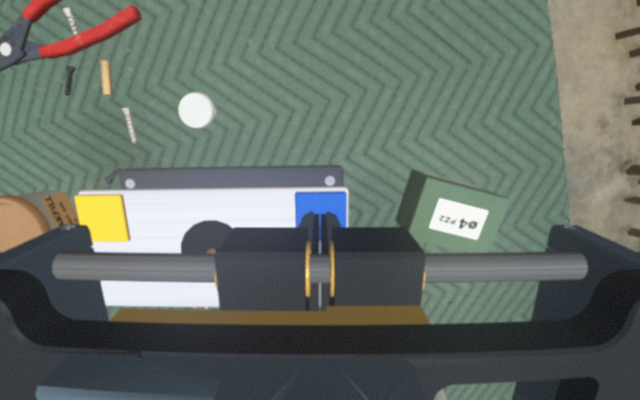

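The fingertips are over the blue pad (320,205). Descending to contact.

Request:
{"op": "apply_moves", "data": {"delta_pos": [[-0.01, 0.01, -0.15], [-0.01, 0.01, -0.28], [-0.01, 0.01, -0.3], [-0.01, 0.01, -0.32], [-0.01, 0.01, -0.335], [-0.01, 0.01, -0.35], [-0.01, 0.01, -0.367], [-0.01, 0.01, -0.367], [-0.01, 0.01, -0.367]], "rot": [[0, 0, 0], [0, 0, 0], [0, 0, 0], [0, 0, 0], [0, 0, 0], [0, 0, 0], [0, 0, 0], [0, 0, 0], [0, 0, 0]], "hand": [0, 0, 0, 0, 0, 0, 0, 0, 0]}}

```text
time_s: 5.18
ee_pos: [516.0, 90.7, 68.5]
ee_rot: [180.0, 0.1, 164.8]
force: [0.6, -0.1, 1.8]
gripper_width: 0.1
gripper_force: 0.6
```

Request:
{"op": "apply_moves", "data": {"delta_pos": [[0, 0, -0.02], [0, 0, -0.04], [0, 0, -0.06], [0, 0, -0.07], [0, 0, -0.07], [0, 0, -0.07]], "rot": [[0, 0, 0], [0, 0, 0], [0, 0, 0], [0, 0, 0], [0, 0, 0], [0, 0, 0]], "hand": [0, 0, 0, 0, 0, 0]}}

```text
time_s: 5.68
ee_pos: [516.1, 91.1, 60.0]
ee_rot: [179.9, 0.1, 164.8]
force: [0.3, 2.7, 6.3]
gripper_width: 0.1
gripper_force: 3.1
```

Run:
```python
from c import *
print(env.state()["force"]);s=look("c3");print(env.state()["force"])
```

```text
[0.30136604 2.65321774 6.25951253]
red [346.1 166.8  46. ] 25.4 199.8 0.18
red [359.2 179.1  52. ] -31.3 197.0 -0.225
tip [358.7 180.6] 0.31 -43.1 200.1 ang -0.298
[0.56032247 2.43537818 5.11916429]
```

View pics/c3.png

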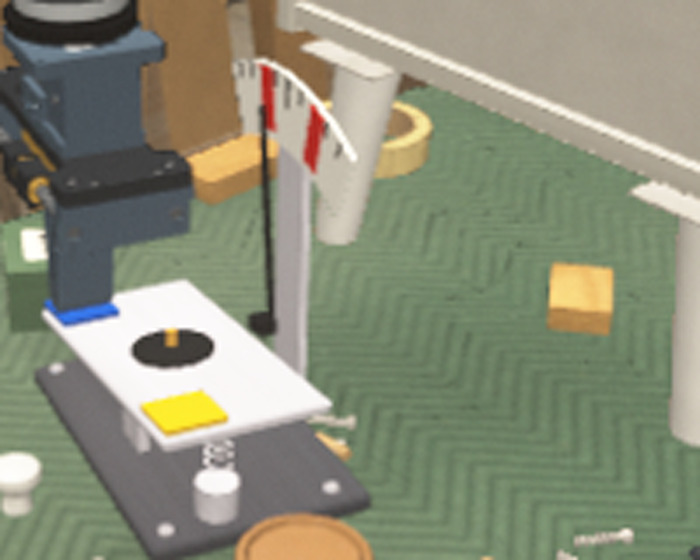

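The pointer tip is at about (345.1,170.3), roughly 0.14 rad. About 3 mm more is needed.

Request:
{"op": "apply_moves", "data": {"delta_pos": [[0, 0, -0.01], [0, 0, -0.02], [0, 0, -0.025], [0, 0, -0.025], [0, 0, -0.025], [0, 0, -0.025], [0, 0, -0.025], [0, 0, -0.025], [0, 0, -0.025], [0, 0, -0.025]], "rot": [[0, 0, 0], [0, 0, 0], [0, 0, 0], [0, 0, 0], [0, 0, 0], [0, 0, 0], [0, 0, 0], [0, 0, 0], [0, 0, 0], [0, 0, 0]], "hand": [0, 0, 0, 0, 0, 0, 0, 0, 0, 0]}}

```text
time_s: 6.62
ee_pos: [516.1, 91.1, 57.3]
ee_rot: [179.9, 0.1, 164.8]
force: [0.1, 3.2, 7.7]
gripper_width: 0.4
gripper_force: 3.9
```

Run:
```python
from c import *
print(env.state()["force"]);s=look("c4");t=viewer.grab_frame("top")
i=lambda f,a,b,c,d,k: cv2.resize(f["pixels"][a:b,c:d],None,fx=k,fy=k,interpolation=2)
A=i(s,150,200,330,375,8);T=i(t,150,200,305,355,8)
cv2.imwrite("pics/c4b.png",np.hstack([A,T])[:,:,::-1])
print("top pred",[proj(t,b2w(B,(x,140*np.sin(a),60+140*np.cos(a))))[0].round(1) for a in(0,.187) for x in(50,57)])
```

```text
[0.06638951 3.22688826 7.68250241]
red [346.  167.3  51. ] 26.0 198.5 0.185
red [359.2 179.1  52. ] -31.3 197.0 -0.225
tip [343.5 171.5] 0.57 22.3 192.4 ang 0.167
top pred [array([331. , 173.7]), array([331.9, 170.5]), array([319. , 170.5]), array([319.9, 167.3])]
```

View pics/c4b.png

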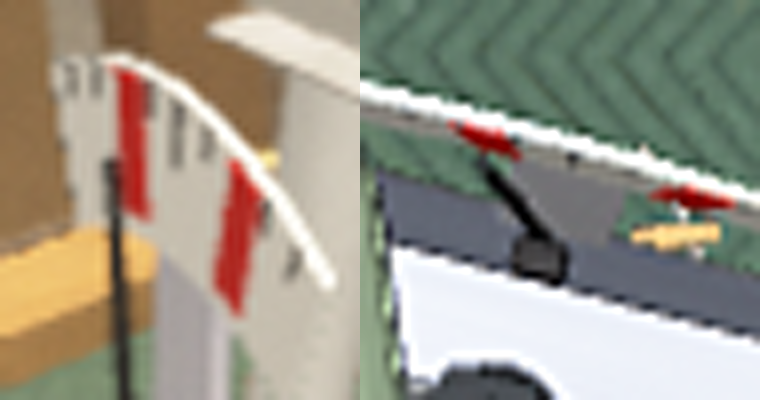

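In the top view, the tip at about (320,170) lines up with the red band's middle. In the side view it is within about 1 px of the target. I'll hold a little longer, then release.

Request:
{"op": "apply_moves", "data": {"delta_pos": [[0, 0, -0.007], [0, 0, -0.007], [0, 0, -0.007], [0, 0, -0.007], [0, 0, -0.007], [0, 0, -0.007], [0, 0, -0.007], [0, 0, -0.007]], "rot": [[0, 0, 0], [0, 0, 0], [0, 0, 0], [0, 0, 0], [0, 0, 0], [0, 0, 0], [0, 0, 0], [0, 0, 0]], "hand": [0, 0, 0, 0, 0, 0, 0, 0]}}

```text
time_s: 7.43
ee_pos: [516.1, 91.0, 56.6]
ee_rot: [179.9, 0.1, 164.8]
force: [-0.7, 1.5, 7.5]
gripper_width: 0.3
gripper_force: 4.1
```

Request:
{"op": "apply_moves", "data": {"delta_pos": [[0, 0, 0.03], [0, 0, 0.06], [0, 0, 0.09], [0, 0, 0.12], [0, 0, 0.2], [0, 0, 0.4], [0, 0, 0.4], [0, 0, 0.4], [0, 0, 0.4], [0, 0, 0.4]], "rot": [[0, 0, 0], [0, 0, 0], [0, 0, 0], [0, 0, 0], [0, 0, 0], [0, 0, 0], [0, 0, 0], [0, 0, 0], [0, 0, 0], [0, 0, 0]], "hand": [0, 0, 0, 0, 0, 0, 0, 0, 0, 0]}}

```text
time_s: 8.27
ee_pos: [514.4, 90.3, 102.8]
ee_rot: [-179.9, -0.1, 164.8]
force: [0.3, 0.2, 0.3]
gripper_width: 0.3
gripper_force: 0.0
```

Request:
{"op": "apply_moves", "data": {"delta_pos": [[-0.05, -0.2, 0.05], [-0.1, -0.45, 0.05], [-0.16, -0.645, 0.05], [-0.16, -0.645, 0.05]], "rot": [[0, 0, 0], [0, 0, 0], [0, 0, 0], [0, 0, 0]], "hand": [0, 0, 0, 0]}}

```text
time_s: 8.6
ee_pos: [493.8, 10.2, 108.7]
ee_rot: [-179.9, -0.2, 164.7]
force: [-0.1, 0.2, -0.0]
gripper_width: 0.9
gripper_force: 0.0
```

Request:
{"op": "apply_moves", "data": {"delta_pos": [[-0.08, -0.3, 0], [-0.16, -0.645, 0], [-0.16, -0.645, 0], [-0.16, -0.645, 0], [-0.16, -0.645, 0]], "rot": [[0, 0, 0], [0, 0, 0], [0, 0, 0], [0, 0, 0], [0, 0, 0]], "hand": [0, 0, 0, 0, 0]}}

```text
time_s: 9.02
ee_pos: [476.8, -63.8, 109.2]
ee_rot: [180.0, -0.1, 164.8]
force: [-0.1, 0.3, -0.9]
gripper_width: 0.3
gripper_force: 0.0
```

Run:
```python
from c import *
w=wrist();b=blobs(w,"yellow",(150,100,450,300));print(b);save(w,"w3")
s=look("c5")
```

```text
[(np.float64(306.66469719350073), np.float64(205.00443131462333), np.int32(677))]
red [347. 169.   7.] 21.3 196.8 0.155
red [359.2 179.1  52. ] -31.3 197.0 -0.225
tip [351.5 173.8] 0.71 -12.9 201.6 ang -0.091
```

View pics/w3.png

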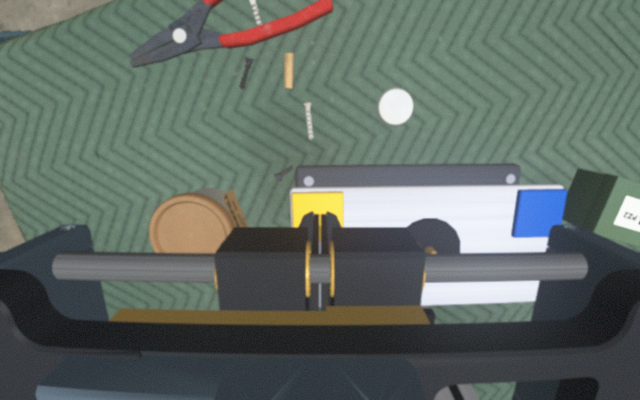

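Fingers are centred over the yellow pad (columns 292–344) and the plate is level. Descending.

Request:
{"op": "apply_moves", "data": {"delta_pos": [[-0.01, 0, -0.15], [-0.01, 0, -0.28], [-0.01, 0, -0.3], [-0.01, 0, -0.32], [-0.01, 0, -0.34], [-0.01, 0, -0.36], [-0.01, 0, -0.38], [-0.01, 0, -0.4], [-0.01, 0, -0.415], [-0.01, 0, -0.415]], "rot": [[0, 0, 0], [0, 0, 0], [0, 0, 0], [0, 0, 0], [0, 0, 0], [0, 0, 0], [0, 0, 0], [0, 0, 0], [0, 0, 0], [0, 0, 0]], "hand": [0, 0, 0, 0, 0, 0, 0, 0, 0, 0]}}

```text
time_s: 10.0
ee_pos: [476.0, -64.2, 60.4]
ee_rot: [180.0, 0.1, 164.8]
force: [-1.8, 0.7, 6.4]
gripper_width: 0.6
gripper_force: 3.0
```

```bash
cat > d.py <<'E'
from c import *
import sys
s=look("x");t=viewer.grab_frame("top")
i=lambda f,a,b,c,d,k: cv2.resize(f["pixels"][a:b,c:d],None,fx=k,fy=k,interpolation=2)
cv2.imwrite(f"pics/{sys.argv[1]}.png",np.hstack([i(s,150,200,330,375,8),i(t,150,200,305,355,8)])[:,:,::-1])
for f in(s,t):print([(proj(f,b2w(B,(50,140*np.sin(a),60+140*np.cos(a))))[0]+((.5,1.3) if f is s else (0,0))).round(1) for a in(-.15,-.207,-.25)])
E
python3 d.py d1
```

```text
red [346.  167.2  51. ] 26.1 198.7 0.186
red [359.2 179.1  52. ] -31.3 197.0 -0.225
[array([353.8, 178.2]), array([355.7, 180.5]), array([357.1, 182.4])]
[array([340.6, 176.5]), array([344.1, 177.6]), array([346.8, 178.5])]
```

View pics/d1.png

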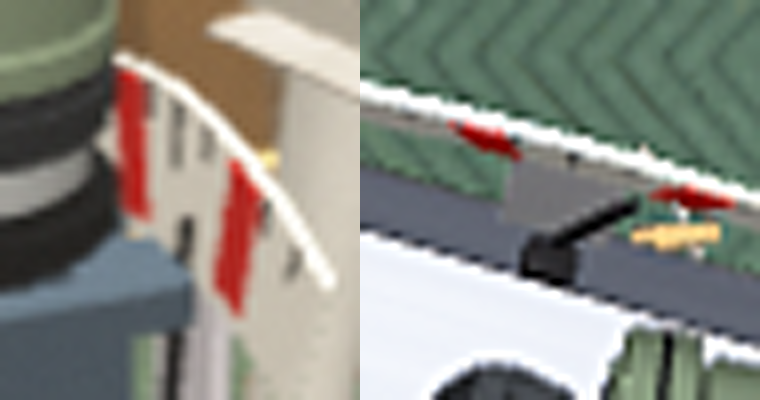

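Side tip (353.2,177.8) and top tip (339.3,175.6) give about −0.135 rad. The target is about −0.207, so roughly 4.3 mm more.

Request:
{"op": "apply_moves", "data": {"delta_pos": [[0, 0, -0.01], [0, 0, -0.02], [0, 0, -0.03], [0, 0, -0.036], [0, 0, -0.036], [0, 0, -0.036], [0, 0, -0.036], [0, 0, -0.036], [0, 0, -0.036], [0, 0, -0.036]], "rot": [[0, 0, 0], [0, 0, 0], [0, 0, 0], [0, 0, 0], [0, 0, 0], [0, 0, 0], [0, 0, 0], [0, 0, 0], [0, 0, 0], [0, 0, 0]], "hand": [0, 0, 0, 0, 0, 0, 0, 0, 0, 0]}}

```text
time_s: 10.98
ee_pos: [476.1, -64.1, 56.6]
ee_rot: [180.0, 0.1, 164.8]
force: [-2.2, 0.2, 8.9]
gripper_width: 0.6
gripper_force: 4.1
```

```bash
python3 d.py d2
```

```text
red [346.1 167.   47. ] 25.6 199.4 0.182
red [359.2 179.1  52. ] -31.3 197.0 -0.225
tip [354.4 320.7] 0.67 -43.1 -125.5 ang -2.913
[array([353.8, 178.2]), array([355.7, 180.5]), array([357.1, 182.4])]
[array([340.6, 176.5]), array([344.1, 177.6]), array([346.8, 178.5])]
```

View pics/d2.png

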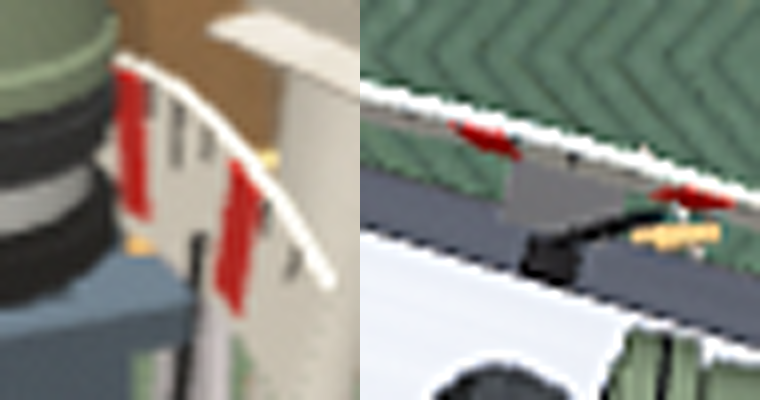

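Tip now (354.7,179.5) side and (342.2,176.6) top, about −0.18. Pressing 1.7 mm further and holding, then releasing.

Request:
{"op": "apply_moves", "data": {"delta_pos": [[0, 0, -0.007], [0, 0, -0.014], [0, 0, -0.014], [0, 0, -0.014], [0, 0, -0.014], [0, 0, -0.014], [0, 0, -0.014], [0, 0, -0.014], [0, 0, -0.014], [0, 0, -0.014]], "rot": [[0, 0, 0], [0, 0, 0], [0, 0, 0], [0, 0, 0], [0, 0, 0], [0, 0, 0], [0, 0, 0], [0, 0, 0], [0, 0, 0], [0, 0, 0]], "hand": [0, 0, 0, 0, 0, 0, 0, 0, 0, 0]}}

```text
time_s: 11.97
ee_pos: [476.1, -64.1, 55.1]
ee_rot: [180.0, 0.1, 164.8]
force: [-2.5, 1.6, 9.4]
gripper_width: 0.4
gripper_force: 4.6
```

Request:
{"op": "apply_moves", "data": {"delta_pos": [[0, 0, 0.03], [0, 0, 0.06], [0, 0, 0.09], [0, 0, 0.13], [0, 0, 0.2], [0, 0, 0.4], [0, 0, 0.6], [0, 0, 0.6], [0, 0, 0.6], [0, 0, 0.6]], "rot": [[0, 0, 0], [0, 0, 0], [0, 0, 0], [0, 0, 0], [0, 0, 0], [0, 0, 0], [0, 0, 0], [0, 0, 0], [0, 0, 0], [0, 0, 0]], "hand": [0, 0, 0, 0, 0, 0, 0, 0, 0, 0]}}

```text
time_s: 12.8
ee_pos: [475.3, -64.2, 125.6]
ee_rot: [-180.0, -0.0, 164.8]
force: [0.1, -0.0, 0.2]
gripper_width: 0.5
gripper_force: 0.0
```

Request:
{"op": "apply_moves", "data": {"delta_pos": [[0, 0, 0], [0, 0, 0], [0, 0, 0], [0, 0, 0], [0, 0, 0], [0, 0, 0]], "rot": [[0, 0, 0], [0, 0, 0], [0, 0, 0], [0, 0, 0], [0, 0, 0], [0, 0, 0]], "hand": [0, 0, 0, 0, 0, 0]}}

```text
time_s: 13.3
ee_pos: [475.6, -64.2, 125.7]
ee_rot: [180.0, -0.0, 164.8]
force: [1.2, -0.7, -0.6]
gripper_width: 0.3
gripper_force: 0.0
```

```bash
python3 -c "
from workcell import env
print(env.job_done())"
```

```text
the job is handed in; nothing more can be done
None
```

I pressed the blue pad, then the yellow, to camera estimates of about +0.175 and −0.20 rad (bands read at about +0.19 and −0.21), held each over 0.5 s, released both, and handed the job in at about 13 s; it returned no verdict.

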